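Draw and park the spring bolt of a meter cabinet leaf

TASK

The two-door cabinet lying on the bench still has its right-hand leaf on, bolted shut. By its ball-ended handle, draw the leaf's spring bolt back out of its keeper to its stop, swing the handle all the way down sideways into the hold-back notch and let go, so that the bolt stays drawn. Leave the tools and loose parts on and around the cabinet where they lie.

Things in the scene. Friction and masses are not known exactly. Their poses are not given: they have to be found in the camera images.
- cabinet: Pale grey steel two-door cabinet, fixed on its back, doors up: 420 (x) x 560 (y) x 130 mm; place and yaw vary. Origin: centre of underside; x towards its top end (away from the robot at yaw 0), y towards its left half, which has no leaf and shows rails and breakers below the rim. A leaf 338 x 252 mm, upper face 133 mm above the bench, covers the right half (y < 0); the bolt is on it.
- bolt_case: The spring bolt's fixed steel barrel, 35 mm thick and 123 mm long, on a base plate 145 x 56 x 3 mm on the leaf, near the cabinet's middle and near edge. Origin: on the leaf's face, 133 mm above the bench, at cabinet x -97, y -38 mm; axes as the cabinet's. The bolt's axis runs along x, 24 mm above the origin; the barrel spans x -48 to +75 mm.
- knob_center (a point): Centre of the black ball knob, 25 mm across, on the end of the bolt's straight steel handle, 8 mm thick and square to the bolt's axis; 62 mm from that axis. Bolt shot, handle upright: at cabinet x -122, y -38, height 219 mm. It moves along cabinet +x as the bolt is drawn. Parked: x about -80, y about -97, height about 176 mm.
- notch (a point): Point on the bolt's axis at the middle of the hold-back notch: cabinet x -76.5, y -38, height 157 mm. The barrel has a slot along its top in which the upright handle travels; at its far (+x) end the slot turns down the right (-y) side: that is the notch, 15 mm wide along x.
- keeper (a point): Centre of the top of the steel keeper on the cabinet's near rim, 22 (x) x 34 (y) mm, at cabinet x -192, y -38, height 171 mm (it is 14 mm higher than the bolt's axis). The bolt's rod, 16 mm thick, shoots towards -x into it.
- bolt (a joint): How far the bolt is drawn, m: 0 shot (at rest), 0.046 against its stop. A spring pulls it back to 0 with 6 N when shot, rising to 11 N at the stop. When parked the handle rests on the notch's front wall and this reads about 0.042.
- bolt_handle (a joint): Angle of the handle about the bolt's axis, rad: 0 upright, growing as it swings down towards cabinet -y, 1.26 at rest at the bottom of the notch. Along the slot it only rocks between about -0.15 and 0.2; it swings further only with the bolt drawn past about 0.042. It turns lightly (under 0.05 N m); once well into the notch the notch's wall holds the bolt drawn.
- screwdriver: Orange-handled screwdriver, 210 mm long, 26 mm thick, lying on the right leaf beyond the bolt; origin under its middle, x towards its tip. Leave alone.
- breaker_single: White single-pole breaker lying on its side on the right leaf, to the right of the bolt: 85 x 66 x 18 mm; origin under its middle. Leave alone.
- breaker_triple: White three-pole breaker standing on the right leaf's far part: 85 x 54 x 66 mm; origin under its middle. Leave alone.
- tape_roll: Black roll of tape, 72 mm across, 19 mm high, flat on the right leaf's far part; origin under its middle. Leave alone.
- multimeter: Dark hand multimeter, 180 x 88 x 40 mm, on the bench at the left of the cabinet; origin under its middle. Leave alone.
- rail_offcut: Steel mounting-rail offcut, 200 x 35 x 8 mm, on the bench at the right of the cabinet; origin under its middle, x along it. Leave alone.

How it is judged:
By the outcome, as a careful person would: the job done as asked, in the order asked, and still so for the second after the job is handed in, with the robot touching nothing.
It also fails if it takes over 38 s, if anything falls off the work surface, if the arm or the gripper's body presses on something with over 40 N, if the wrist force passes 120 N, or if a joint passes its speed limit or range.

ROBOT

A 6-joint arm with a two-finger parallel gripper is mounted at the origin on the work surface. World frame = base frame: x ahead of the robot, y to its left, z up, the work surface at z = 0. Lengths are in m, angles in rad, forces in N, time in s.
With the tool pointing down it reaches from about 0.325 to 0.85 m from the base axis. Payload 4.4 kg.
Tool frame: the origin (TCP) lies midway between the tips of the shut fingers; the grasp point (between the pads) lies manip.grip_depth behind it (manip.grip_depth is the distance from the TCP to the grasp point, in m); z points along the fingers, y is the line along which they close (so a half turn about z gives the same grasp; the last joint's range is limited). The gripper opens to 94 mm and grips with 3 to 60 N. Pads are 16 mm wide; open, the fingers measure 119 mm over their backs; the gripper's body (75 mm by 177 mm) begins 78 mm behind the grasp point.
Start: joints at [-1.288, 0.207, 1.542, -0, 1.393, -0.15], TCP at [0.242, -0.522, 0.205] pointing down, gripper open.
Joint ranges: [-2.73, 2.73], [-0.86, 2.22], [0.23, 2.46], [-1.11, 4.25], [0.08, 2.63], [-2.82, 2.82]. Speed limits (rad/s): [2.79, 2.79, 3.14, 3.14, 3.14, 3.14].

INTERFACE

Orientations are given as a unit quaternion [w, x, y, z].
In Python, from cell import manip, optics, spot_in, cut_out, place_of gives the robot as it stands.
- The arm moves only by the tool drive_tool, never from a script. Its argument "targets" is a list of rows, each a list of 2 entries, a list of its own where there are three numbers: the shift along the tool's x, y, z in units of 2.5 cm (1.0 is 2.5 cm), then the turn, a rotation vector about the tool's x, y, z in units of 0.08 rad (1.0 is 0.08 rad). A call has 1 to 5 rows; each row shifts and turns the commanded pose from where the row before left it, along the tool's axes as they then stand; what a row does not reach is not made up. A row lasts 1/12 s, in which the tool goes at most 41.7 mm and 7.16 degrees, less where a joint would pass 70% of its speed; a pose out of reach is approached as far as the arm can. A call with a number of a shift or a turn outside -1 to 1 is refused whole. A call with a gripper value outside its range is refused whole. "claw" is the opening, from -1 (shut) to 1 (fully open), set as the call begins (left out, the last holds). The fingers move at their own pace and stop on an object; "force" is the grip in N (left out, the last holds). Time passes only in rows, so rows that do not move let the fingers close. It gives the time, the measured TCP pose, the force, the opening and the grip force at its end, in the units of the state.
- manip.observe(): the state, without advancing time (a new reading comes with each control period).
- optics.capture(name): name is "scene" or "top" or "wrist"; returns (picture, depth): 384x512x3 uint8, red, green, blue; 384x512 float32, m along the optical axis (not along the pixel's ray), 0 where there is no reading.
- optics.camera_params(name): a dict with "intrinsics" (3x3 intrinsics, pixels), "eye" and "rotation" of the camera in the world. Camera axes: x right, y up, looking along -z (the intrinsics and any distortion apply to the point x, -y, -z); pixel columns grow to the right and rows downward; lengths in m; the calibration is good to about 2 mm. The wrist camera is an equidistant fisheye: a pixel r from the principal point sees the ray r / f radians off the axis. A picture is of the moment at which its call begins: read the wrist's pose just before it. camera_params takes no time and is no camera call; for the wrist camera it gives the pose at the moment of the call.
- manip.sign_off(): hands the job in; it is judged then, once.
Trained networks look in the newest picture that a camera, given by its name, has taken for a name from the list of things; names that differ only in an ending like _2 or _b are one class to them, and where a whole thing is asked for, a point or a joint stands for the part that bears it (a point fixed in the world has none). Each returns a list of dicts, best first, with "p" (0 to 1); they miss things now and then, are a little off and sometimes report something else, mostly with a low value. They report only what shows in the picture. A call takes as long as a camera call.
- spot_in(camera, thing): "rect" ([left, top, right, bottom] in pixels, round what is visible of it).
- cut_out(camera, thing): "region" (384x512 bool, what is visible of it) and "rect" ([left, top, right, bottom] in pixels, round what is visible of it).
- place_of(camera, thing): "location" ([column, row] in pixels: a listed point, or the origin of a listed thing).
The state is a dict: "time_s": time; "qpos": joint angles; "dq": joint speeds; "effort": joint torques, N m; "position": TCP position; "ee_rot": TCP orientation; "contact_force": force on the tool from outside, world axes, zero at the start; "ft_torque": the same for the moment, N m; "opening": finger opening in m; "gripper_force": force on a finger pad.
Only numpy, scipy, OpenCV 4.12 (cv2) and the standard library are available. Lean on these libraries where they do the work, as an engineer would, in place of code of your own. Each camera call takes 0.05 s, during which the arm holds its last target. There are 200 camera calls.

## Working session

There is one attempt and no reset: what is moved stays moved. The work goes in short steps, Python scripts to look and compute and a tool call to move; the robot and the scene stay as the last step left them, time stands still between calls to the robot, and variables do not carry over. Pictures are saved under pics/ and viewed, at most 10 in all, crops included, and the job is handed in when it is done.

Besides the shell and the picture viewer there is one more tool, called after "Call:" by a JSON object that holds its "fn" and its "kwargs". drive_tool: Moves the arm, as the interface text tells. Shifts and turns lie within -1 to 1; 1 stands for 2.5 cm of shift or 0.08 rad of turn. Its arguments: {"type":"object","properties":{"targets":{"type":"array","items":{"type":"array"}},"claw":{"type":"number"},"force":{"type":"number"}},"required":["targets"]}

```bash
mkdir -p pics; ls; cat > h.py <<'E'
import numpy as np, cv2
from cell import manip, optics, spot_in, cut_out, place_of
def ray(cam,px,P=None):
    P=P or optics.camera_params(cam); K=np.array(P["intrinsics"]); 
    a=(px[0]-K[0,2])/K[0,0]; b=(px[1]-K[1,2])/K[1,1]
    if cam=="wrist":
        r=np.hypot(a,b); s=np.sin(r)/max(r,1e-9); d=np.array([a*s,-b*s,-np.cos(r)])
    else: d=np.array([a,-b,-1.])
    R=np.array(P["rotation"]); 
    if R.shape!=(3,3):
        from scipy.spatial.transform import Rotation as Ro
        R=Ro.from_quat(np.roll(R,-1)).as_matrix()
    d=R@d; return np.array(P["eye"]),d/np.linalg.norm(d)
def atz(cam,px,z,P=None):
    e,d=ray(cam,px,P); return e+d*(z-e[2])/d[2]
def tri(rs):
    A=sum(np.eye(3)-np.outer(d,d) for e,d in rs); b=sum((np.eye(3)-np.outer(d,d))@e for e,d in rs)
    p=np.linalg.solve(A,b); return p,[np.linalg.norm(np.cross(p-e,d)) for e,d in rs]
E
python3 - <<'E'
from h import *
np.set_printoptions(precision=4,suppress=True)
ims=[]
for c in ("scene","top","wrist"):
    P=optics.camera_params(c); im,d=optics.capture(c); ims.append(im)
    print(c,P["eye"],np.shape(P["rotation"]),np.array(P["intrinsics"]).tolist())
    for t in ("knob_center","notch","keeper","bolt_case","cabinet"):
        print(t,[(np.round(r["location"],1).tolist(),round(r["p"],2)) for r in place_of(c,t)[:2]])
cv2.imwrite("pics/a.png",cv2.cvtColor(np.hstack(ims[:2]),cv2.COLOR_RGB2BGR)[:, :]) 
cv2.imwrite("pics/a.png",cv2.resize(cv2.imread("pics/a.png"),(800,300)))
cv2.imwrite("pics/w.png",cv2.cvtColor(ims[2],cv2.COLOR_RGB2BGR))
s=manip.observe(); print(s, manip.grip_depth)
E
```

```text
pics
scene [ 1.0809 -0.5793  1.381 ] (4,) [[434.25479220995453, 0.0, 262.27362002086227], [0.0, 434.25479220995453, 189.8642934125688], [0.0, 0.0, 1.0]]
knob_center [([272.8, 135.5], 0.42), ([277.4, 153.7], 0.27)]
notch [([278.2, 157.8], 0.73), ([112.5, 298.1], 0.49)]
keeper [([261.9, 131.5], 0.81)]
bolt_case [([276.3, 156.8], 0.91)]
cabinet [([296.1, 194.4], 0.79), ([260.9, 136.2], 0.26)]
top [0.3055 0.0011 1.6159] (4,) [[453.7045547149248, 0.0, 256.1074813952555], [0.0, 453.7045547149248, 192.19436192459293], [0.0, 0.0, 1.0]]
knob_center [([214.7, 223.0], 0.58)]
notch [([217.5, 212.9], 0.69)]
keeper [([210.4, 246.5], 0.89)]
bolt_case [([216.8, 220.4], 0.55)]
cabinet [([217.4, 194.8], 0.88)]
wrist [ 0.3029 -0.4951  0.3852] (4,) [[297.3186396354542, 0.0, 256.8116080916626], [0.0, 297.3186396354542, 195.00249954182388], [0.0, 0.0, 1.0]]
knob_center []
notch []
keeper []
bolt_case []
cabinet []
{'time_s': 0.9, 'qpos': array([-1.2875,  0.2066,  1.5415,  0.    ,  1.3935, -0.1505]), 'dq': array([-0.0002,  0.0005, -0.0001, -0.002 , -0.0012,  0.001 ]), 'effort': array([ -0.0006, -37.0876, -28.1765,   0.0699,   0.0273,  -0.    ]), 'position': array([ 0.2417, -0.5218,  0.2055]), 'ee_rot': array([0.    , 0.9766, 0.2152, 0.    ]), 'contact_force': array([0.149 , 0.6341, 0.7472]), 'ft_torque': array([-0.0127, -0.036 ,  0.0103]), 'gripper_force': 0.0, 'opening': 0.0940606640820167} 0.0188
```

```bash
python3 - <<'E'
from h import *
np.set_printoptions(precision=4,suppress=True)
S={"knob":([272.8,135.5],[214.7,223.0],.219),"notch":([278.2,157.8],[217.5,212.9],.157),"keeper":([261.9,131.5],[210.4,246.5],.171),"case":([276.3,156.8],[216.8,220.4],.133),"cab":([296.1,194.4],[217.4,194.8],0)}
for k,(a,b,z) in S.items(): print(k,tri([ray("scene",a),ray("top",b)]),atz("scene",a,z),atz("top",b,z))
E
```

```text
knob (array([0.4783, 0.1117, 0.2301]), [np.float64(0.0008858802750967494), np.float64(0.0008858802750968572)]) [0.473  0.1192 0.219 ] [0.4791 0.1119 0.219 ]
notch (array([0.5189, 0.1061, 0.1484]), [np.float64(0.0031207889478109), np.float64(0.003120788947810937)]) [0.5211 0.0987 0.157 ] [0.5196 0.1079 0.157 ]
keeper (array([0.4106, 0.1294, 0.1769]), [np.float64(0.0010796108053464162), np.float64(0.0010796108053462898)]) [0.4079 0.1338 0.171 ] [0.4104 0.129  0.171 ]
case (array([0.4994, 0.1128, 0.1275]), [np.float64(0.0006985796764527459), np.float64(0.0006985796764526835)]) [0.5024 0.1104 0.133 ] [0.4983 0.1119 0.133 ]
cab (array([ 0.6086,  0.1183, -0.0095]), [np.float64(0.003032945427596482), np.float64(0.0030329454275964726)]) [0.6101 0.111  0.    ] [0.6088 0.1199 0.    ]
```

View pics/a.png

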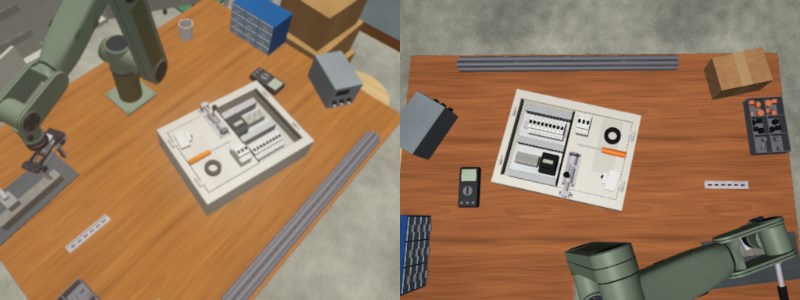

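The scene view shows the cabinet at centre with the bolt near (205,115). In the top view the bolt is near (570,175) of the half-size picture, and the arm is off to the lower right. I'll rise, turn the jaw line along the bolt axis and move over for a close view.

Call:
{"fn": "drive_tool", "kwargs": {"targets": [[[0,0,-1],[0,0,-1]],[[0,0,-1],[0,0,-1]],[[0,0,-1],[0,0,-1]],[[0,0,-1],[0,0,-1]],[[0,0,-1],[0,0,-1]]], "claw": 0.2}}

```text
time_s: 1.32
position: [0.2416, -0.5216, 0.3316]
ee_rot: [-0.0, 0.914, 0.407, 0.0]
contact_force: [-0.4, -0.1, -0.3]
opening: 0.0639
gripper_force: 0.0
```

Call:
{"fn": "drive_tool", "kwargs": {"targets": [[[0,0,0],[0,0,-1]],[[0,0,0],[0,0,-1]],[[0,0,0],[0,0,-1]],[[0,0,0],[0,0,-1]],[[0,0,0],[0,0,-1]]]}}

```text
time_s: 1.73
position: [0.2417, -0.5217, 0.3305]
ee_rot: [0.0, 0.815, 0.58, -0.0]
contact_force: [-0.2, 0.6, -0.4]
opening: 0.0567
gripper_force: 0.0
```

Call:
{"fn": "drive_tool", "kwargs": {"targets": [[[1,0.12,0],[0,0,-1]],[[1,0.12,0],[0,0,0]],[[1,0.12,0],[0,0,0]],[[1,0.12,0],[0,0,0]],[[1,0.12,0],[0,0,0]]]}}

```text
time_s: 2.15
position: [0.2901, -0.4044, 0.3304]
ee_rot: [0.0, 0.792, 0.611, 0.0]
contact_force: [0.2, 0.1, 0.1]
opening: 0.0565
gripper_force: 0.0
```

Call:
{"fn": "drive_tool", "kwargs": {"targets": [[[1,0.12,0],[0,0,0]],[[1,0.12,0],[0,0,0]],[[1,0.12,0],[0,0,0]],[[1,0.12,0],[0,0,0]],[[1,0.12,0],[0,0,0]]]}}

```text
time_s: 2.57
position: [0.3363, -0.2872, 0.3306]
ee_rot: [0.0, 0.792, 0.611, 0.0]
contact_force: [0.5, -0.2, -0.7]
opening: 0.0567
gripper_force: 0.0
```

Call:
{"fn": "drive_tool", "kwargs": {"targets": [[[1,0.12,0],[0,0,0]],[[1,0.12,0],[0,0,0]],[[1,0.12,0],[0,0,0]],[[1,0.12,0],[0,0,0]],[[1,0.12,0],[0,0,0]]]}}

```text
time_s: 2.98
position: [0.3826, -0.1701, 0.3307]
ee_rot: [0.0, 0.792, 0.611, 0.0]
contact_force: [0.5, 0.4, -0.6]
opening: 0.0565
gripper_force: 0.0
```

Call:
{"fn": "drive_tool", "kwargs": {"targets": [[[1,0.12,0],[0,0,0]],[[1,0.12,0],[0,0,0]],[[1,0.12,0],[0,0,0]],[[1,0.12,0],[0,0,0]],[[1,0.12,0],[0,0,0]]]}}

```text
time_s: 3.4
position: [0.4289, -0.053, 0.3307]
ee_rot: [0.0, 0.792, 0.611, 0.0]
contact_force: [-0.2, -0.4, 0.5]
opening: 0.0563
gripper_force: 0.0
```

Take a wrist view here, then move on for a second.

```bash
cat > look.py <<'E'
from h import *; import sys,pickle
np.set_printoptions(precision=4,suppress=True)
n=sys.argv[1]; P=optics.camera_params("wrist"); im,d=optics.capture("wrist"); D={}
for t in ("knob_center","notch","keeper","bolt_case"):
    r=place_of("wrist",t)[:2]; D[t]=[(ray("wrist",x["location"],P),x["p"]) for x in r]
    z=dict(knob_center=.219,notch=.157,keeper=.171,bolt_case=.133)[t]
    for x in r: print(t,np.round(x["location"],1),round(x["p"],2),atz("wrist",x["location"],z,P))
pickle.dump(D,open(n+".pkl","wb")); cv2.imwrite(f"pics/{n}.png",cv2.cvtColor(im,cv2.COLOR_RGB2BGR))
E
python3 look.py v1
```

```text
knob_center [256.8  13.5] 0.68 [0.4759 0.1219 0.219 ]
knob_center [422.8  58.5] 0.56 [0.6418 0.0447 0.219 ]
notch [298.4  37.1] 0.93 [0.5225 0.1038 0.157 ]
keeper [203.2  41. ] 0.8 [0.4127 0.1239 0.171 ]
keeper [369.6 127.7] 0.65 [ 0.5765 -0.0223  0.171 ]
bolt_case [281.2  43.9] 0.96 [0.5036 0.1058 0.133 ]
```

Call:
{"fn": "drive_tool", "kwargs": {"targets": [[[1,0.12,0],[0,0,0]],[[1,0.12,0],[0,0,0]],[[1,0.12,0],[0,0,0]],[[1,0.12,0],[0,0,0]],[[0,0,0],[0,0,0]]]}}

```text
time_s: 4.07
position: [0.4664, 0.041, 0.3303]
ee_rot: [-0.001, 0.791, 0.611, 0.001]
contact_force: [-0.1, -0.3, -0.3]
opening: 0.0566
gripper_force: 0.0
```

```bash
python3 look.py v2; python3 - <<'E'
from h import *; import pickle
a=pickle.load(open("v1.pkl","rb"));b=pickle.load(open("v2.pkl","rb"))
for t in a:
    if a[t] and b[t]: print(t,tri([a[t][0][0],b[t][0][0]]))
E
```

```text
knob_center [246.6 110.6] 0.56 [0.4781 0.1213 0.219 ]
notch [287.6 122.3] 0.65 [0.5201 0.0996 0.157 ]
keeper [193.1 124.8] 0.76 [0.4137 0.1252 0.171 ]
bolt_case [273.6 120. ] 0.76 [0.5061 0.1064 0.133 ]
bolt_case [416.3 129.9] 0.65 [0.6993 0.052  0.133 ]
knob_center (array([0.47700443, 0.12173602, 0.21833411]), [np.float64(0.0011385968607099573), np.float64(0.0011385968607100863)])
notch (array([0.51877819, 0.09968636, 0.17285797]), [np.float64(0.0002858244458307257), np.float64(0.0002858244458308283)])
keeper (array([0.41235976, 0.12562257, 0.16559759]), [np.float64(0.000238445961544983), np.float64(0.00023844596154496385)])
bolt_case (array([0.50541622, 0.10681158, 0.12763705]), [np.float64(0.0010983255044517825), np.float64(0.00109832550445183)])
```

View pics/v2.png

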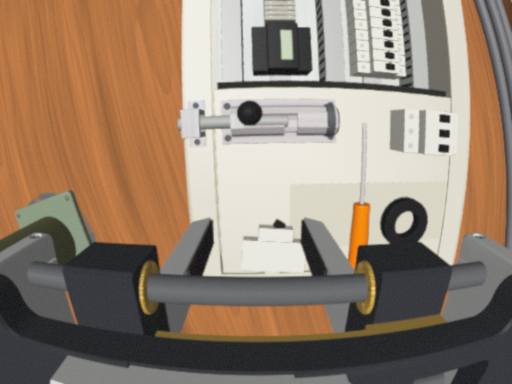

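The wrist view shows the bolt along the row at about 121, with the keeper at (192,122), the black knob at (249,112) and the notch near (290,122). The breaker is well clear at (272,250). I'll refine the knob centre from its dark blob in both views.

```bash
python3 - <<'E'
from h import *; import pickle
np.set_printoptions(precision=4,suppress=True)
P2=optics.camera_params("wrist"); 
g=cv2.imread("pics/v2.png").max(2); m=(g<60).astype(np.uint8); m[:, :225]=0; m[:,275:]=0; m[:97]=0; m[135:]=0
n,l,st,c=cv2.connectedComponentsWithStats(m); k=1+st[1:,4].argmax(); print(st[k],c[k])
r2=ray("wrist",c[k],P2); print(atz("wrist",c[k],.219,P2))
# top/scene
rs=[r2]
a=pickle.load(open("v1.pkl","rb")); rs.append(a["knob_center"][0][0])
print(tri(rs)); rs.append(ray("top",[214.7,223.])); print(tri(rs))
def px(c): return atz("wrist",c,.133,P2)
s=manip.observe(); print(s["position"],s["qpos"])
# yaw from leaf edge (row ~90): detect strong dark line
gr=cv2.imread("pics/v2.png",0).astype(float)
pts=[]
for col in range(225,445,5):
    w=gr[80:104,col]; r=80+np.argmax(np.diff(w))+.5; pts.append(atz("wrist",(col,r),.133,P2)[:2])
pts=np.array(pts,np.float32); v=cv2.fitLine(pts,cv2.DIST_HUBER,0,.002,.01).ravel(); print("leaf edge yaw deg",np.degrees(np.arctan(v[1]/v[0])),v)
for c in ([232,150],[232,97],[325,140],[325,103]): pass
E
```

```text
[238 102  23  23 405] [249.1778 112.7235]
[0.4792 0.1153 0.219 ]
(array([0.4769, 0.1155, 0.2334]), [np.float64(0.002646846185710591), np.float64(0.002646846185710543)])
(array([0.4767, 0.113 , 0.239 ]), [np.float64(0.0031590398923147184), np.float64(0.0030675216296007575), np.float64(0.0026033061225431303)])
[0.4654 0.038  0.3304] [-0.1037 -0.1     1.6092 -0.0005  1.6325  0.1553]
leaf edge yaw deg -13.554401 [ 0.9721 -0.2344  0.6126  0.1209]
```

```bash
cat > blob.py <<'E'
from h import *
import sys
np.set_printoptions(precision=4,suppress=True)
P2=optics.camera_params("wrist"); im,d=optics.capture("wrist")
x=place_of("wrist","knob_center")[0]["location"]; print(x)
g=im.max(2); m=np.zeros(g.shape,np.uint8); x0,y0=int(x[0]),int(x[1]); R=int(sys.argv[1]) if len(sys.argv)>1 else 22
m[max(0,y0-R):y0+R,x0-R:x0+R]=(g[max(0,y0-R):y0+R,x0-R:x0+R]<60)
n,l,st,c=cv2.connectedComponentsWithStats(m); k=1+st[1:,4].argmax(); print(st[k],c[k])
print(atz("wrist",c[k],.219,P2), "depth",d[int(c[k][1]),int(c[k][0])], P2["eye"])
e,r=ray("wrist",c[k],P2); R2=(st[k][2]+st[k][3])/4
a=P2["rotation"]; from scipy.spatial.transform import Rotation as Ro
f=-Ro.from_quat(np.roll(a,-1)).as_matrix()[:,2]; t=d[int(c[k][1]),int(c[k][0])]/(f@r)
print("from depth",e+r*(t+.0125)); s=manip.observe(); print(s["position"],s["opening"],s["contact_force"])
cv2.imwrite("pics/last.png",cv2.cvtColor(im,cv2.COLOR_RGB2BGR))
E
python3 blob.py
```

```text
[249.3, 109.1]
[238  99  23  22 404] [249.0446 109.4901]
[0.4799 0.1184 0.219 ] depth 0.26784104 [0.4833 0.1011 0.5102]
from depth [0.4799 0.1184 0.2188]
[0.4655 0.0383 0.3305] 0.05659724726572387 [ 1.386  -0.6872  0.3843]
```

Call:
{"fn": "drive_tool", "kwargs": {"targets": [[[0.81,-0.06,0],[0,0,-0.24]],[[0.81,-0.06,0],[0,0,0]],[[0.81,-0.06,0.2],[0,0,0]],[[0.81,-0.06,0.5],[0,0,0]],[[0,0,0.8],[0,0,0]]]}}

```text
time_s: 4.83
position: [0.481, 0.1215, 0.2949]
ee_rot: [0.001, 0.785, 0.619, 0.003]
contact_force: [0.2, -0.3, -0.4]
opening: 0.0567
gripper_force: 0.0
```

Call:
{"fn": "drive_tool", "kwargs": {"targets": [[[0,0,0.5],[0,0,0]],[[0,0,0],[0,0,0]],[[0,0,0],[0,0,0]]]}}

```text
time_s: 5.08
position: [0.4788, 0.1189, 0.28]
ee_rot: [-0.0, 0.786, 0.618, -0.001]
contact_force: [-0.9, 0.3, 0.4]
opening: 0.0563
gripper_force: 0.0
```

```bash
python3 blob.py 35
```

```text
[255.8, 205.5]
[244 192  27  26 552] [257.2717 204.6051]
[0.4801 0.1187 0.219 ] depth 0.23764578 [0.4957 0.1823 0.4597]
from depth [0.48   0.1185 0.2182]
[0.48   0.119  0.2817] 0.05639636617472819 [0.0879 0.2671 0.2812]
```

View pics/last.png

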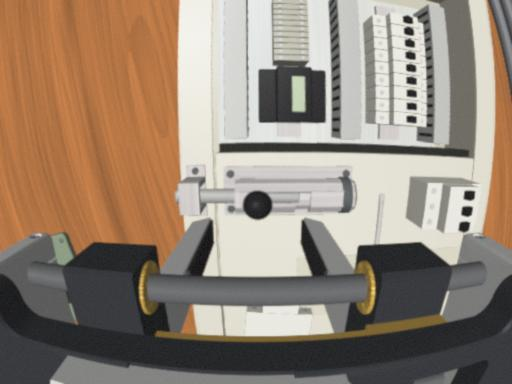

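The knob is at (257,205), centred between the fingers, and the bolt runs along the jaw line. Now go down and grip.

Call:
{"fn": "drive_tool", "kwargs": {"targets": [[[0,0,0.9],[0,0,0]],[[0,0,0.9],[0,0,0]],[[0,0,0.9],[0,0,0]],[[0,0,0.55],[0,0,0]],[[0,0,0],[0,0,0]]]}}

```text
time_s: 5.6
position: [0.4776, 0.1189, 0.197]
ee_rot: [-0.001, 0.786, 0.618, -0.002]
contact_force: [-0.0, 0.2, -0.9]
opening: 0.0563
gripper_force: 0.0
```

Call:
{"fn": "drive_tool", "kwargs": {"targets": [[[0,0,0],[0,0,0]],[[0,0,0],[0,0,0]],[[0,0,0],[0,0,0]],[[0,0,0],[0,0,0]],[[0,0,0],[0,0,0]]], "claw": -1, "force": 25}}

```text
time_s: 6.02
position: [0.4801, 0.1195, 0.2004]
ee_rot: [0.001, 0.786, 0.618, 0.001]
contact_force: [0.2, -0.2, -0.8]
opening: 0.0262
gripper_force: 0.0
```

Call:
{"fn": "drive_tool", "kwargs": {"targets": [[[0,0,0],[0,0,0]],[[0,0,0],[0,0,0]]]}}

```text
time_s: 6.18
position: [0.4794, 0.1199, 0.2003]
ee_rot: [-0.0, 0.786, 0.618, 0.0]
contact_force: [-2.8, 0.6, 5.1]
opening: 0.0239
gripper_force: 25.0
```

Gripped. Now draw the bolt along tool +y.

Call:
{"fn": "drive_tool", "kwargs": {"targets": [[[0,0.3,0],[0,0,0]],[[0,0.35,0],[0,0,0]],[[0,0.35,0],[0,0,0]],[[0,0.3,0],[0,0,0]],[[0,0.3,0],[0,0,0]]]}}

```text
time_s: 6.6
position: [0.5159, 0.1115, 0.2002]
ee_rot: [-0.003, 0.786, 0.619, -0.001]
contact_force: [-10.1, 4.1, 10.1]
opening: 0.0234
gripper_force: 25.0
```

Call:
{"fn": "drive_tool", "kwargs": {"targets": [[[0,0.2,0],[0,0,0]],[[0,0.06,0],[0,0,0]],[[0,0,0],[0,0,0]],[[0,0,0],[0,0,0]],[[0,0,0],[0,0,0]]]}}

```text
time_s: 7.02
position: [0.5219, 0.1101, 0.2002]
ee_rot: [-0.003, 0.786, 0.619, -0.002]
contact_force: [-10.0, 3.5, 9.4]
opening: 0.0238
gripper_force: 25.0
```

Call:
{"fn": "drive_tool", "kwargs": {"targets": [[[0,0.1,0],[0,0,0]],[[0,0.06,0],[0,0,0]],[[0,0,0],[0,0,0]],[[0,0,0],[0,0,0]]]}}

```text
time_s: 7.35
position: [0.5245, 0.1096, 0.2001]
ee_rot: [-0.004, 0.786, 0.619, -0.002]
contact_force: [-12.5, 4.8, 12.9]
opening: 0.0237
gripper_force: 25.0
```

```bash
python3 - <<'E'
from h import *
P2=optics.camera_params("wrist"); im,d=optics.capture("wrist")
cv2.imwrite("pics/d.png",cv2.resize(cv2.cvtColor(im,cv2.COLOR_RGB2BGR)[180:340,160:380],None,fx=3,fy=3))
s=manip.observe();print(s["position"],s["contact_force"],s["ft_torque"])
E
```

```text
[0.52454411 0.1096062  0.20015147] [-12.87735055   4.88670759  12.18034805] [0.76388912 2.27052317 0.00401451]
```

View pics/d.png

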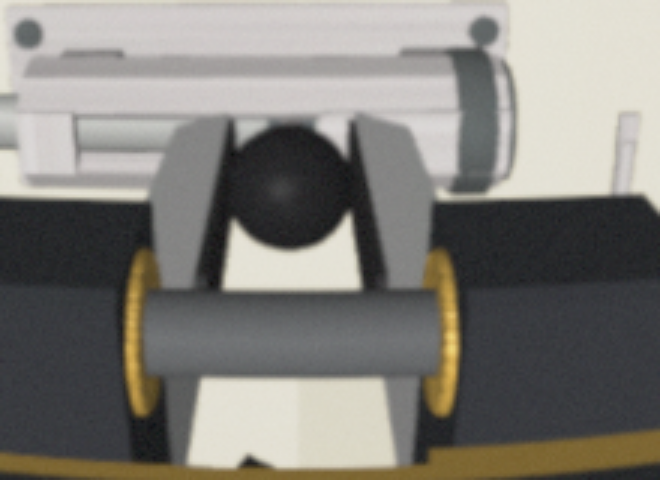

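The picture shows the knob between the fingers at the crop's (290,185). The handle is near the far part of the slot, and the force is just starting to rise. Press slightly more to be sure of the stop, then start the arc.

Call:
{"fn": "drive_tool", "kwargs": {"targets": [[[0,0.08,0],[0,0,0]],[[0,0,0],[0,0,0]],[[0,0,0],[0,0,0]]]}}

```text
time_s: 7.65
position: [0.5247, 0.1098, 0.2001]
ee_rot: [-0.006, 0.786, 0.619, -0.004]
contact_force: [-18.2, 5.8, 15.4]
opening: 0.0239
gripper_force: 25.0
```

Call:
{"fn": "drive_tool", "kwargs": {"targets": [[[-0.37,0,0.03],[0,0,0]],[[-0.36,0,0.08],[0,0,0]],[[-0.35,0,0.14],[0,0,0]],[[0,0,0],[0,0,0]],[[0,0,0],[0,0,0]]]}}

```text
time_s: 8.07
position: [0.5178, 0.0808, 0.1921]
ee_rot: [-0.004, 0.786, 0.618, -0.006]
contact_force: [-15.7, -0.1, 9.9]
opening: 0.0237
gripper_force: 25.0
```

Against the stop, and the swing is free past the slot. Continue the arc.

Call:
{"fn": "drive_tool", "kwargs": {"targets": [[[-0.32,0,0.19],[0,0,0]],[[-0.29,0,0.23],[0,0,0]],[[-0.25,0,0.27],[0,0,0]],[[0,0,0],[0,0,0]],[[0,0,0],[0,0,0]]]}}

```text
time_s: 8.48
position: [0.5125, 0.0594, 0.173]
ee_rot: [-0.004, 0.786, 0.618, -0.006]
contact_force: [-11.7, -1.1, 3.3]
opening: 0.0238
gripper_force: 25.0
```

Call:
{"fn": "drive_tool", "kwargs": {"targets": [[[-0.21,0,0.31],[0,0,0]],[[-0.16,0,0.33],[0,0,0]],[[-0.04,0,0.14],[0,0,0]],[[0,0,0],[0,0,0]],[[0,0,0],[0,0,0]]]}}

```text
time_s: 8.9
position: [0.5096, 0.0497, 0.1529]
ee_rot: [-0.005, 0.786, 0.618, -0.007]
contact_force: [-12.3, -1.5, 2.2]
opening: 0.0238
gripper_force: 25.0
```

```bash
python3 - <<'E'
from h import *
im,d=optics.capture("wrist")
cv2.imwrite("pics/e.png",cv2.resize(cv2.cvtColor(im,cv2.COLOR_RGB2BGR)[120:320,140:400],None,fx=3,fy=3))
s=manip.observe();print(s["position"],s["contact_force"],s["ft_torque"],s["opening"])
E
```

```text
[0.50968408 0.04974368 0.15302191] [-12.42447266  -1.43387668   1.95110345] [-0.21353525  2.02457449 -0.07650221] 0.02362276536319373
```

View pics/e.png

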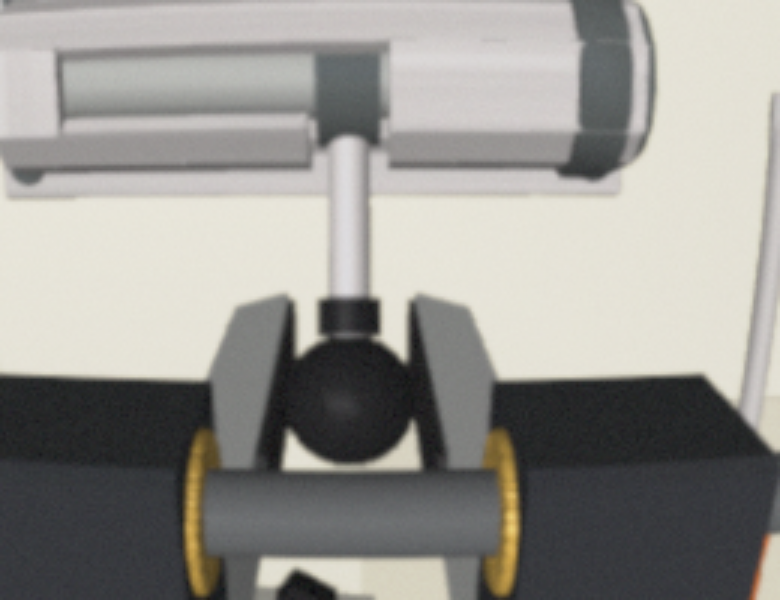

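The handle lies in the notch, with the shaft at the crop's (350,220), and the knob is still held. A small push will check that it is at the bottom.

Call:
{"fn": "drive_tool", "kwargs": {"targets": [[[0,0,0.12],[0,0,0]],[[0,0,0],[0,0,0]],[[0,0,0],[0,0,0]]]}}

```text
time_s: 9.2
position: [0.5098, 0.0491, 0.1503]
ee_rot: [-0.004, 0.786, 0.618, -0.007]
contact_force: [-11.7, -3.8, 2.9]
opening: 0.0237
gripper_force: 25.0
```

Call:
{"fn": "drive_tool", "kwargs": {"targets": [[[0,-0.1,0],[0,0,0]],[[0,-0.1,-0.08],[0,0,0]],[[0,-0.08,0],[0,0,0]],[[0,0,0],[0,0,0]],[[0,0,0],[0,0,0]]]}}

```text
time_s: 9.62
position: [0.5063, 0.0512, 0.1535]
ee_rot: [-0.002, 0.786, 0.618, -0.003]
contact_force: [-6.0, -1.6, 0.6]
opening: 0.0232
gripper_force: 25.0
```

Call:
{"fn": "drive_tool", "kwargs": {"targets": [[[0,-0.05,0],[0,0,0]],[[0,0,0],[0,0,0]],[[0,0,0],[0,0,0]]]}}

```text
time_s: 9.87
position: [0.5063, 0.0515, 0.1541]
ee_rot: [-0.001, 0.786, 0.618, -0.002]
contact_force: [-5.8, -2.9, -0.1]
opening: 0.0235
gripper_force: 25.0
```

Call:
{"fn": "drive_tool", "kwargs": {"targets": [[[0,0,0],[0,0,0]],[[0,0,0],[0,0,0]],[[0,0,0],[0,0,0]],[[0,0,0],[0,0,0]],[[0,0,0],[0,0,0]]], "claw": 0.1}}

```text
time_s: 10.28
position: [0.5093, 0.052, 0.1556]
ee_rot: [0.0, 0.786, 0.618, 0.001]
contact_force: [-1.1, 0.2, -0.3]
opening: 0.0506
gripper_force: 0.0
```

```bash
python3 blob.py 35 
```

```text
[250.6, 256.4]
[ 232  234   41   42 1312] [251.9413 254.4192]
[0.5109 0.0636 0.219 ] depth 0.15451324 [0.5255 0.1154 0.3354]
from depth [0.5061 0.0467 0.1809]
[0.5089 0.052  0.1555] 0.05130733008627773 [-0.183  -0.3548  0.6609]
```

View pics/last.png

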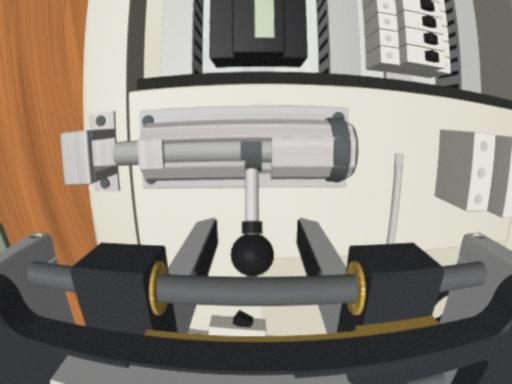

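Released. The handle stays in the notch at (251,200) with the knob at (252,255), and the fingers are clear on both sides. Back straight off upward and re-measure.

Call:
{"fn": "drive_tool", "kwargs": {"targets": [[[0,0,-0.5],[0,0,0]],[[0,0,-0.9],[0,0,0]],[[0,0,-0.9],[0,0,0]],[[0,0,-0.9],[0,0,0]],[[0,0,-0.9],[0,0,0]]]}}

```text
time_s: 10.8
position: [0.5084, 0.052, 0.2588]
ee_rot: [0.0, 0.786, 0.618, 0.0]
contact_force: [-0.6, -0.1, 0.8]
opening: 0.0518
gripper_force: 0.0
```

Call:
{"fn": "drive_tool", "kwargs": {"targets": [[[-0.8,0,-0.5],[0,0,0]],[[-0.8,0,-0.5],[0,0,0]],[[0,0,0],[0,0,0]],[[0,0,0],[0,0,0]],[[0,0,0],[0,0,0]]]}}

```text
time_s: 11.22
position: [0.4988, 0.0136, 0.282]
ee_rot: [-0.001, 0.786, 0.618, -0.0]
contact_force: [-0.1, 0.9, 0.3]
opening: 0.0514
gripper_force: 0.0
```

```bash
python3 blob.py 22;  python3 - <<'E'
from h import *
r=[]
for c in ("top","scene"):
    im,d=optics.capture(c); q=place_of(c,"knob_center")[:2]; print(c,[(x["location"],x["p"]) for x in q], [atz(c,x["location"],.176) for x in q])
    cv2.imwrite(f"pics/f_{c}.png",cv2.cvtColor(im,cv2.COLOR_RGB2BGR))
E
```

```text
[253.9, 157.4]
[244 140  23  31 493] [255.0629 156.7079]
[0.5077 0.0527 0.219 ] depth 0.26862508 [0.5155 0.0768 0.4618]
from depth [0.5065 0.0489 0.1799]
[0.4985 0.0139 0.2814] 0.05211204971406504 [-0.1672  0.8527  0.0586]
top [] []
scene [([261.4, 159.9], 0.63)] [array([0.49527326, 0.0415852 , 0.176     ])]
```

View pics/last.png

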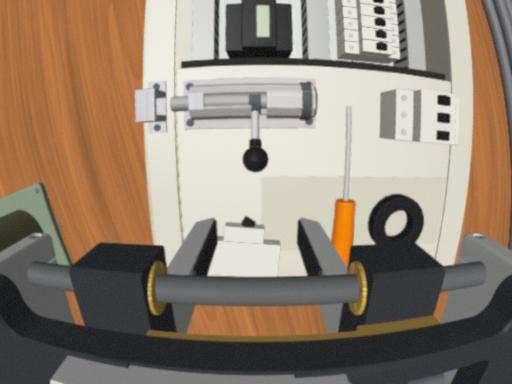

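```bash
python3 - <<'E'
from h import *
from scipy.optimize import least_squares
from scipy.spatial.transform import Rotation as Ro
np.set_printoptions(precision=4,suppress=True)
P=optics.camera_params("wrist"); im,d=optics.capture("wrist"); f=-Ro.from_quat(np.roll(P["rotation"],-1)).as_matrix()[:,2]
pts=[]
for v in range(150,168):
    for u in range(246,265):
        if np.hypot(u-255.3,v-159.5)<8 and im[v,u].max()<80 and d[v,u]>0:
            e,r=ray("wrist",(u,v),P); pts.append(e+r*d[v,u]/(f@r))
pts=np.array(pts); s=least_squares(lambda c:np.linalg.norm(pts-c,axis=1)-.0125,pts.mean(0)-[0,0,.01],loss="soft_l1",f_scale=.001)
c=s.x; w=c-[.480,.1187,.2188]; a=np.radians(-13.55); ax=np.array([np.cos(a),np.sin(a)]); ay=np.array([-ax[1],ax[0]])
print(len(pts),c,"drawn",w[:2]@ax,"lat",w[:2]@ay,"theta",np.arctan2(-(w[:2]@ay),c[2]-.157), "rms",np.std(s.fun))
E
```

```text
201 [0.5057 0.0468 0.181 ] drawn 0.04183357001623743 lat -0.06385430739787211 theta 1.2108097516695073 rms 0.0005670910250137233
```

Drawn 41.8 mm, so the bolt is parked. The angle reads 1.21 ± some error, so I'll nudge the knob lightly down from above with shut fingers to make sure it is at the bottom.

Call:
{"fn": "drive_tool", "kwargs": {"targets": [[[0.7,0,0],[0,0,0]],[[0.7,0,0],[0,0,0]],[[0,0,0.8],[0,0,0]],[[0,0,0.8],[0,0,0]],[[0,0,0.8],[0,0,0]]], "claw": -1}}

```text
time_s: 11.98
position: [0.5076, 0.0477, 0.2223]
ee_rot: [0.0, 0.786, 0.619, 0.0]
contact_force: [-0.5, -0.4, -0.2]
opening: 0.0218
gripper_force: 0.0
```

Call:
{"fn": "drive_tool", "kwargs": {"targets": [[[0,0,0.8],[0,0,0]],[[0,0,0.2],[0,0,0]],[[0,0,0],[0,0,0]],[[0,0,0],[0,0,0]]]}}

```text
time_s: 12.32
position: [0.5076, 0.0472, 0.1982]
ee_rot: [0.0, 0.786, 0.618, 0.0]
contact_force: [0.4, 0.0, 1.4]
opening: 0.0005
gripper_force: 0.0
```

Call:
{"fn": "drive_tool", "kwargs": {"targets": [[[0,0,0.1],[0,0,0]],[[0,0,0.05],[0,0,0]],[[0,0,0],[0,0,0]],[[0,0,0],[0,0,0]]]}}

```text
time_s: 12.65
position: [0.5077, 0.047, 0.1946]
ee_rot: [0.0, 0.786, 0.618, 0.0]
contact_force: [-1.2, -0.3, 0.5]
opening: 0.0005
gripper_force: 0.0
```

Call:
{"fn": "drive_tool", "kwargs": {"targets": [[[0,0,0.1],[0,0,0]],[[0,0,0],[0,0,0]],[[0,0,0],[0,0,0]]]}}

```text
time_s: 12.9
position: [0.5077, 0.0469, 0.1918]
ee_rot: [0.0, 0.786, 0.618, 0.0]
contact_force: [-0.5, -0.2, 0.6]
opening: 0.0004
gripper_force: 0.5
```

Call:
{"fn": "drive_tool", "kwargs": {"targets": [[[0,0,0.1],[0,0,0]],[[0,0,0],[0,0,0]],[[0,0,0],[0,0,0]]]}}

```text
time_s: 13.15
position: [0.5071, 0.0473, 0.1887]
ee_rot: [-0.0, 0.786, 0.618, -0.0]
contact_force: [-0.5, -0.1, 0.7]
opening: 0.0005
gripper_force: 0.1
```

Call:
{"fn": "drive_tool", "kwargs": {"targets": [[[0,0,0.06],[0,0,0]],[[0,0,0],[0,0,0]],[[0,0,0],[0,0,0]]]}}

```text
time_s: 13.4
position: [0.5073, 0.0472, 0.1882]
ee_rot: [-0.0, 0.786, 0.618, 0.0]
contact_force: [-0.9, -1.1, 5.4]
opening: 0.0004
gripper_force: 2.5
```

Contact with a firm stop at z = 0.188, which is exactly the parked knob's top. Back off, check and hand in.

Call:
{"fn": "drive_tool", "kwargs": {"targets": [[[0,0,-0.5],[0,0,0]],[[0,0,-1],[0,0,0]],[[0,0,-1],[0,0,0]],[[-0.8,0,-1],[0,0,0]],[[-0.8,0,-0.2],[0,0,0]]]}}

```text
time_s: 13.82
position: [0.5, 0.0084, 0.2846]
ee_rot: [0.003, 0.785, 0.619, 0.003]
contact_force: [0.2, -0.5, 1.0]
opening: 0.0003
gripper_force: 0.0
```

Call:
{"fn": "drive_tool", "kwargs": {"targets": [[[0,0,0],[0,0,0]],[[0,0,0],[0,0,0]],[[0,0,0],[0,0,0]],[[0,0,0],[0,0,0]],[[0,0,0],[0,0,0]]]}}

```text
time_s: 14.23
position: [0.4973, 0.0091, 0.2786]
ee_rot: [-0.001, 0.786, 0.619, -0.001]
contact_force: [-0.2, 0.0, 0.0]
opening: 0.0001
gripper_force: 0.0
```

```bash
python3 blob.py 22
```

```text
[254.6, 156.5]
[245 137  23  31 487] [255.846 153.423]
[0.5074 0.051  0.219 ] depth 0.26939136 [0.5142 0.0723 0.4584]
from depth [0.5062 0.0471 0.1751]
[0.4975 0.0089 0.2791] 0.000597041138092615 [-0.3759 -0.1954 -0.5382]
```

View pics/last.png

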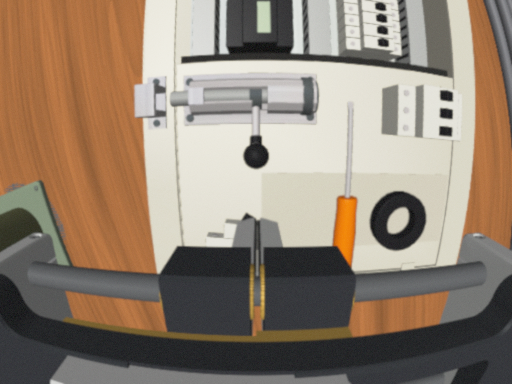

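The handle lies fully down in the notch with the knob at (256,156). The bolt is drawn, the other parts have not moved, and the arm is clear.

```bash
python3 -c "
from cell import manip
print(manip.sign_off())"
```

```text
the job is handed in; nothing more can be done
None
```

The bolt is drawn to its stop and parked with its handle fully down in the hold-back notch, and nothing else was touched; I handed the job in at about 14 s.

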